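# Line up the heating blocks on the dry-bath deck and key-lock the row

## Robot

A 7-joint arm with a two-finger parallel gripper is mounted at the origin on the work surface. World frame = base frame: x ahead of the robot, y to its left, z up, the work surface at z = 0. Lengths are in m, angles in rad, forces in N, time in s.
With the tool pointing down it reaches from about 0.425 to 0.95 m from the base axis. Payload 4.7 kg.
Tool frame: the origin (TCP) lies at the very end of the fingers, on their centre line; the grasp point (between the pads) lies arm.hold_point_z behind it (arm.hold_point_z is the distance from the TCP to the grasp point, in m); z points along the fingers, y is the direction in which the jaws open and shut (so a half turn about z gives the same grasp; the last joint's range is limited). The gripper opens to 87 mm and grips with 3 to 60 N. Pads are 19 mm wide; open, the fingers measure 117 mm over their backs; the gripper's body (75 mm by 190 mm) begins 51 mm behind the grasp point.
Start: joints at [1.155, 0.469, -0.049, 1.532, 0.024, 1.141, -0.082], TCP at [0.255, -0.625, 0.223] pointing down, gripper open.
Joint ranges: [-2.59, 2.59], [-0.33, 1.99], [-1.39, 1.29], [0.1, 2.45], [-1.04, 4.18], [0.21, 1.99], [-2.66, 2.66]. Speed limits (rad/s): [2.57, 2.57, 3.14, 3.14, 3.14, 3.14, 3.14].

## Interface

Orientations are given as a unit quaternion [w, x, y, z].
In Python, from workcell import arm gives the robot as it stands.
- The arm moves only by the tool send_rows, never from a script. Its argument "series" is a list of rows, each an object of numbers: "wx", "wy", "wz": the turn, a rotation vector about the tool's x, y, z in degrees; "x", "y", "z": the shift along the tool's x, y, z in cm; "fingers": the finger opening in cm, from 0 to 8.7. A call has 1 to 8 rows; each row is the pose to reach, as a shift and turn from the pose measured when the call began, along the tool's axes at that moment; what a row does not reach only later rows make up. A row lasts 1/10 s, in which the tool goes at most 50 mm and 8.59 degrees, less where a joint would pass 70% of its speed; a pose out of reach is approached as far as the arm can. A call with a gripper value outside its range is refused whole. The fingers move at their own pace and stop on an object; "force" is the grip in N (left out, the last holds). Time passes only in rows, so rows that repeat a pose let the fingers close. It gives the time, the measured TCP pose, the force and the opening at its end, in the units of the state.
- arm.get_obs(): the state, without advancing time (a new reading comes with each control period).
- arm.get_image(name): name is "scene" or "top"; returns a dict with "img" (400x640x3 uint8, red, green, blue), "intrinsics" (3x3 intrinsics, pixels), "pose" (4x4, takes a point from camera to world coordinates). Camera axes: x right, y down, z forward; pixel columns grow to the right and rows downward; lengths in m; the calibration is good to about 2 mm. A picture is of the moment at which its call begins. There is no depth.
- arm.finish_job(): hands the job in, once; it reports no verdict.
The state is a dict: "t": time; "joint_pos": joint angles; "joint_velocities": joint speeds; "tau": joint torques, N m; "tcp_pos": TCP position; "tool_rot": TCP orientation; "wrist_force": force on the tool from outside, world axes, zero at the start; "wrist_torque": the same for the moment, N m; "grip_width": opening from 0.0 (shut) to 1.0 (fully open).
Only numpy, scipy, OpenCV 4.12 (cv2) and the standard library are available. Lean on these libraries where they do the work, as an engineer would, in place of code of your own. Each camera call takes 0.05 s, during which the arm holds its last target. There are 200 camera calls.

## Task

Gently nudge the three loose aluminium heating blocks on the heater deck into one straight, tight row: flat on the deck, each flush against the long console fence, the row pushed up against the end stop with no gaps. Then take the key from its stand, push it fully home in the lock, and turn the lock with the key, clockwise from above, as far as it goes so that the steel tongue closes across the free end of the row; leave the key seated there. Do not turn the lock's head or tongue with the gripper itself, and leave the bottle, beaker and tip box where they are.

Things in the scene. Friction and masses are not known exactly. Their poses are not given: they have to be found in the camera images.
- deck: fixed grey heater deck, 260 (x) x 460 (y) x 20 mm thick, top at z = 20 mm; origin: centre of its underside. The console along its far (+x) side is the fence: near face at deck x = +75 mm, y from -120 to +230 mm, 25 mm above the deck top. The lock's axis is at deck x = +30, y = -130 mm
- corner (a point): on the deck top, where the fence (near face) meets the end stop (inner face): deck x = +75, y = +190 mm; axes as the deck's. The end stop reaches 95 mm from it along -x and 25 mm up. In the finished row the block centres lie at x = -45 mm and y = -32, -96, -160 mm from it, in any order; the row's free end is at y = -192 mm
- block_a: loose bored aluminium block, 90 (its x) x 64 (its y) x 45 mm, about 0.4 kg, standing flat on the deck; 5 x 4 small (9 mm) dark bores on top; origin: centre of its underside. It is aligned when its x axis is parallel to the deck's x (either way round)
- block_b: loose bored aluminium block, 90 (its x) x 64 (its y) x 45 mm, about 0.4 kg, standing flat on the deck; 3 x 2 large (21 mm) dark bores on top; origin: centre of its underside. It is aligned when its x axis is parallel to the deck's x (either way round)
- block_c: loose bored aluminium block, 90 (its x) x 64 (its y) x 45 mm, about 0.4 kg, standing flat on the deck; 4 x 3 medium (13 mm) dark bores on top; origin: centre of its underside. It is aligned when its x axis is parallel to the deck's x (either way round)
- lock_head: steel head of the lock, 46 x 46 mm, top 50 mm above the deck top, with a tongue 16 mm wide, 8 to 26 mm above the deck top, reaching along the head's -x to 125 mm from the axis. Origin: on the vertical turning axis, at the deck top. Open: head yaw = deck yaw (up to 0.25 rad clockwise of it at the start); it turns stiffly (0.06 N m) clockwise from above to a stop 1.4 rad from the deck's yaw: locked
- keyway (a point): centre of the keyway's mouth on the head's top; z up, x along the keyway's long side (the tongue points to -x). The keyway is a rectangular hole 21.5 (x) x 11.5 (y) mm with sharp edges, 38 mm deep: a close fit for the key, so expect to feel for it
- key: loose T-shaped key, 84 mm tall, upright in its stand; origin: centre of the blade's lower end, z up. Steel blade 20 (x) x 10 (y) mm, 34 mm long; collar 36 x 24 mm, z = 34 to 42 mm; black grip plate 60 (x) x 12 (y) mm, z = 42 to 84 mm. It goes in either way round; fully home the collar rests on the lock head, the origin 34 mm below the keyway's mouth
- key_stand: fixed grey stand of the key, 70 (x) x 60 (y) x 45 mm with a 24 x 14 mm hole from the top; origin: centre of its underside. The parked key's collar rests on its top
- bottle: bystander: amber bottle, 68 mm diameter, 150 mm tall; origin: centre of its underside
- beaker: bystander: glass beaker, 76 mm across, 95 mm tall; origin: centre of its underside
- tip_box: bystander: clear box 85 x 120 x 60 mm; origin: centre of its underside

How it is judged:
By the outcome, as a careful person would: the job done as asked, in the order asked, and still so for the second after the job is handed in, with the robot touching nothing.
It also fails if it takes over 72 s, if anything falls off the work surface, if the arm or the gripper's body presses on something with over 40 N, if the wrist force passes 120 N, or if a joint passes its speed limit or range.

## Working session

There is one attempt and no reset: what is moved stays moved. The work goes in short steps, Python scripts to look and compute and a tool call to move; the robot and the scene stay as the last step left them, time stands still between calls to the robot, and variables do not carry over. Pictures are saved under pics/ and viewed, about 8 in all and at most 12, crops included, and the job is handed in when it is done.

Besides the shell and the picture viewer there is one more tool, called after "Emit:" as a command line: name --argument value ..., lists and objects as JSON in quotes. send_rows: Moves the arm, as the interface text tells. Its arguments: {"type":"object","properties":{"series":{"type":"array"},"force":{"type":"number"}},"required":["series"]}

```bash
mkdir -p pics; ls; python3 - <<'E'
from workcell import arm
import cv2,numpy as np
o=arm.get_obs();print(o);print(arm.hold_point_z)
for n in("scene","top"):
    d=arm.get_image(n);cv2.imwrite(f"pics/{n}0.png",d["img"][:,:,::-1]);print(n,d["intrinsics"].tolist(),np.round(d["pose"],4).tolist())
E
```

```text
pics
{'t': 0.0, 'joint_pos': array([ 1.15511252,  0.46943762, -0.04860879,  1.53369275,  0.02413159,
        1.14097307, -0.08225253]), 'joint_velocities': array([-2.31934404e-03, -1.43037085e-03, -5.47988872e-04, -5.81645613e-04,
        8.08070173e-04,  5.38283932e-05,  1.97186373e-04]), 'tau': array([ 3.39561211e-04, -5.07975018e+01, -8.05073138e-02, -2.36156434e+01,
       -6.13314402e-02,  3.79092142e-02,  2.05209999e-04]), 'tcp_pos': array([ 0.25440351, -0.62458257,  0.22150255]), 'tool_rot': array([-9.34093514e-04,  9.81347487e-01,  1.92239912e-01, -2.29867664e-04]), 'wrist_force': array([0.43540292, 0.55211399, 0.07585853]), 'wrist_torque': array([-0.03711401,  0.00965491,  0.02496225]), 'grip_width': 1.0002245205984837}
0.0187
scene [[379.2260415449235, 0.0, 316.8412057606294], [0.0, 379.2260415449235, 202.23534604455057], [0.0, 0.0, 1.0]] [[0.4599, 0.746, -0.4817, 1.0074], [0.888, -0.3846, 0.2521, -0.2595], [0.0028, -0.5437, -0.8393, 0.8414], [0.0, 0.0, 0.0, 1.0]]
top [[430.33939808984695, 0.0, 318.6311618607718], [0.0, 430.33939808984695, 203.20361586619345], [0.0, 0.0, 1.0]] [[-0.0225, -0.995, 0.0974, 0.4471], [-0.9997, 0.0216, -0.0101, -0.0092], [0.008, -0.0976, -0.9952, 1.2829], [0.0, 0.0, 0.0, 1.0]]
```

View pics/top0.png

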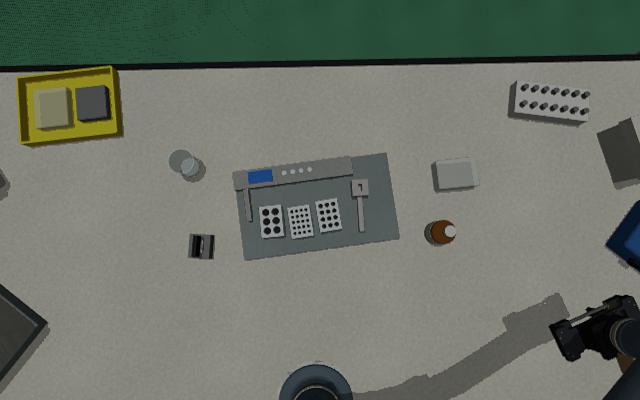

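View pics/scene0.png

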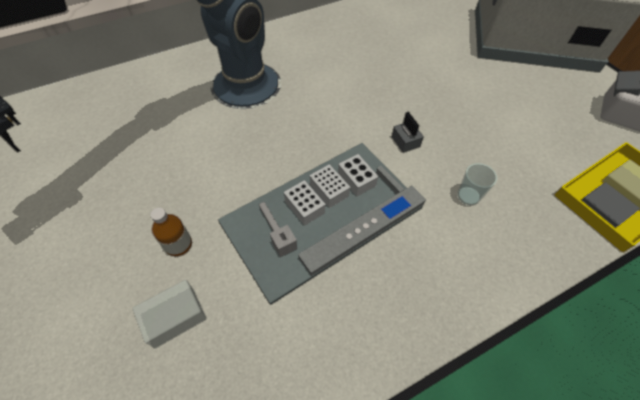

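```bash
python3 - <<'E'
import cv2
i=cv2.imread("pics/top0.png")[140:265,225:405]
cv2.imwrite("pics/c1.png",cv2.resize(i,None,fx=4.4,fy=4.4,interpolation=cv2.INTER_CUBIC))
i=cv2.imread("pics/scene0.png");a=cv2.resize(i[105:165,380:440],None,fx=6.6,fy=6.6,interpolation=cv2.INTER_CUBIC)
b=cv2.resize(cv2.imread("pics/top0.png")[225:265,180:220],a.shape[1::-1],interpolation=cv2.INTER_CUBIC)
cv2.imwrite("pics/c2.png",cv2.hconcat([a,b]))
E
```

```text
(no output)
```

View pics/c1.png

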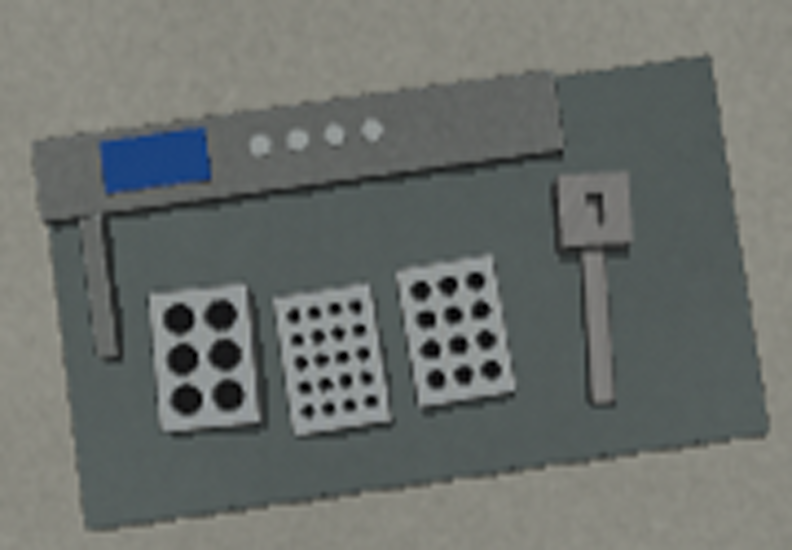

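View pics/c2.png

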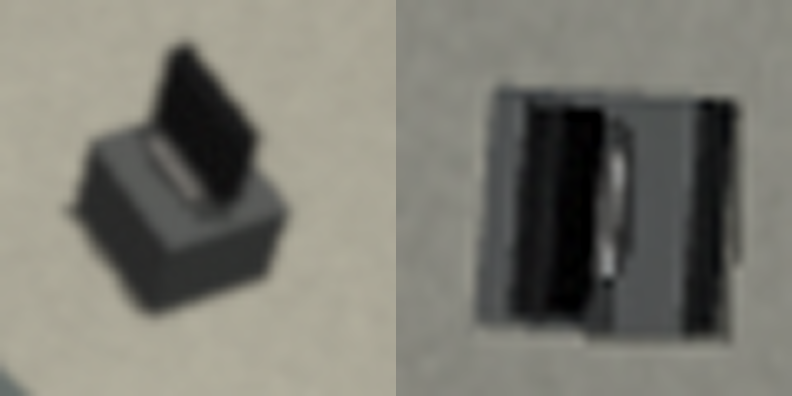

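```bash
cat > h.py <<'E'
import numpy as np, cv2
from scipy.optimize import least_squares
from scipy.spatial.transform import Rotation as R
K=np.array([[430.33939808984695,0,318.6311618607718],[0,430.33939808984695,203.20361586619345],[0,0,1]])
from workcell import arm
def cam(): d=arm.get_image("top"); return d
def proj(P,d):
    T=np.linalg.inv(d["pose"]); p=P@T[:3,:3].T+T[:3,3]; p=p@np.array(d["intrinsics"]).T; return p[:,:2]/p[:,2:]
def w(q,L): # pose (x,y,yaw), local pts
    c,s=np.cos(q[2]),np.sin(q[2]); L=np.array(L,float)/1000
    return np.c_[q[0]+c*L[:,0]-s*L[:,1],q[1]+s*L[:,0]+c*L[:,1],L[:,2]]
def fit(L,px,d,q0):
    r=least_squares(lambda q:(proj(w(q,L),d)-px).ravel(),q0,loss="soft_l1"); return r.x,np.sqrt(np.mean(r.fun**2))
def c1(p): return np.array(p,float)/4.4+[225,140]-.5+.5/4.4
E
cat > m1.py <<'E'
from h import *
d=cam()
deck,e=fit([(130,-230,20),(-130,-230,20),(-130,230,20),(130,230,45),(75,-120,45),(130,-120,45)],c1([(711,57),(768,434),(88,528),(33,143),(562,152),(554,72)]),d,[.55,0,0])
print("deck",deck,e)
hd=[(23,23,70),(23,-23,70),(-23,-23,70),(-23,23,70),(-125,8,46),(-125,-8,46)]
print("head",*fit(hd,c1([(558,178),(628,172),(633,243),(562,250),(592,404),(615,402)]),d,[.55,-.1,0]))
print("head axis from deck",w(deck,[(30,-130,70)]))
c,s=np.cos(deck[2]),np.sin(deck[2])
B=[(45,32,65),(45,-32,65),(-45,-32,65),(-45,32,65)]
for n,p in dict(b=[(150,294),(246,285),(260,422),(162,434)],a=[(274,297),(370,284),(391,422),(296,436)],c=[(396,270),(492,254),(515,391),(421,408)]).items():
    q,e=fit(B,c1(p),d,[.5,0,0]); u=(q[:2]-w(deck,[(75,190,0)])[0,:2])
    print(n,q,e,"rel corner mm",1000*np.array([c*u[0]+s*u[1],-s*u[0]+c*u[1]]),"dyaw",q[2]-deck[2])
p=(np.array([(497,88),(703,98),(688,335),(478,325)],float)-[396,0])/9.9+[180,225]-.45
print("stand",*fit([(35,30,45),(35,-30,45),(-35,-30,45),(-35,30,45)],p,d,[.4,.27,0]))
E
python3 m1.py
```

```text
deck [ 0.56332178 -0.01402727  0.1160363 ] 0.6144707059632637
head [ 0.60869259 -0.13981393  0.03488686] 0.26825179365256674
head axis from deck [[ 0.60817093 -0.13967978  0.07      ]]
b [0.51841244 0.11401289 0.08312011] 0.219351767307734 rel corner mm [-104.78335681  -57.62144043] dyaw -0.03291619828574767
a [0.51594492 0.03161609 0.12916392] 0.28430703981500727 rel corner mm [-116.77386051 -139.17847241] dyaw 0.01312761695987033
c [ 0.53289657 -0.04816891  0.14863392] 0.24985539917913482 rel corner mm [-109.1733992  -220.38954318] dyaw 0.03259761375042247
stand [ 0.45325792  0.32169149 -0.06810038] 0.2415424793214006
```

```bash
cat >> h.py <<'E'
DECK=np.array([0.56332178,-0.01402727,0.1160363])
def state():
    o=arm.get_obs(); q=o["tool_rot"]; return o,R.from_quat([q[1],q[2],q[3],q[0]])
def cw(x,y,z): # corner-frame mm -> world m
    p=w(DECK,[(75+x,190+y,0)])[0]; p[2]=z; return p
def to(p,yaw): # world target, tool-x heading (rad); half-turn equivalent allowed
    o,r=state(); best=None
    T=R.from_euler("z",yaw)*R.from_euler("x",np.pi)
    d=r.as_matrix().T@(np.array(p)-o["tcp_pos"])*100; v=(r.inv()*T).as_rotvec(degrees=True)
    print("shift cm",np.round(d,2),"turn deg",np.round(v,1),"t",round(o["t"],2),"F",np.round(o["wrist_force"],1),"j7",round(o["joint_pos"][6],2))
def rel():
    o,r=state(); u=(o["tcp_pos"]-cw(0,0,0))*1000; c,s=np.cos(DECK[2]),np.sin(DECK[2]); m=r.as_matrix()
    print("rel mm",np.round([c*u[0]+s*u[1],-s*u[0]+c*u[1]],1),"z",round(o["tcp_pos"][2],4),"yaw",round(np.arctan2(m[1,0],m[0,0]),4),"F",np.round(o["wrist_force"],1),"t",round(o["t"],2))
E
python3 -c "
from h import *
to(cw(-178,-220,.22),DECK[2]);to(cw(-178,-220,.03),DECK[2]);rel()
for p in [(-178,-220),(-178,-139),(-170,-58)]: print(cw(*p,.03))"
```

```text
shift cm [ 40.91 -44.77   0.24] turn deg [-0.1  0.  15.5] t 0.15 F [ 0.4 -0.5 -0.6] j7 -0.08
shift cm [ 40.91 -44.74  19.24] turn deg [-0.1  0.  15.5] t 0.15 F [ 0.4 -0.5 -0.6] j7 -0.08
rel mm [-452.4 -760.8] z 0.2217 yaw 0.3869 F [ 0.4 -0.5 -0.6] t 0.15
[ 0.4644877  -0.05575047  0.03      ]
[0.45510984 0.02470484 0.03      ]
[0.45367818 0.10608635 0.03      ]
```

Emit:
send_rows --series '[{"x":20,"y":-22,"z":0.2,"wz":8,"fingers":3},{"x":40.9,"y":-44.8,"z":0.2,"wz":15.5,"fingers":3},{"x":40.9,"y":-44.8,"z":0.2,"wz":15.5,"fingers":3},{"x":40.9,"y":-44.8,"z":0.2,"wz":15.5,"fingers":3},{"x":40.9,"y":-44.8,"z":0.2,"wz":15.5,"fingers":3},{"x":40.9,"y":-44.8,"z":0.2,"wz":15.5,"fingers":3},{"x":40.9,"y":-44.8,"z":0.2,"wz":15.5,"fingers":3},{"x":40.9,"y":-44.8,"z":0.2,"wz":15.5,"fingers":3}]'

```text
schema error: expected keys wx, wy, wz, x, y, z, fingers
```

```bash
python3 -c "
from h import *
to(cw(-178,-220,.22),DECK[2]);to(cw(-178,-220,.03),DECK[2]);rel();print(arm.get_obs()['grip_width'])"
```

```text
shift cm [ 40.91 -44.77   0.24] turn deg [-0.1  0.  15.5] t 0.15 F [ 0.4 -0.5 -0.6] j7 -0.08
shift cm [ 40.91 -44.74  19.24] turn deg [-0.1  0.  15.5] t 0.15 F [ 0.4 -0.5 -0.6] j7 -0.08
rel mm [-452.4 -760.8] z 0.2217 yaw 0.3869 F [ 0.4 -0.5 -0.6] t 0.15
1.0013767532069175
```

All keys are needed in every row.

Emit:
send_rows --series '[{"wx":0,"wy":0,"wz":8,"x":20,"y":-22,"z":0.2,"fingers":3},{"wx":0,"wy":0,"wz":15.5,"x":40.9,"y":-44.8,"z":0.2,"fingers":3},{"wx":0,"wy":0,"wz":15.5,"x":40.9,"y":-44.8,"z":0.2,"fingers":3},{"wx":0,"wy":0,"wz":15.5,"x":40.9,"y":-44.8,"z":0.2,"fingers":3},{"wx":0,"wy":0,"wz":15.5,"x":40.9,"y":-44.8,"z":0.2,"fingers":3},{"wx":0,"wy":0,"wz":15.5,"x":40.9,"y":-44.8,"z":0.2,"fingers":3},{"wx":0,"wy":0,"wz":15.5,"x":40.9,"y":-44.8,"z":0.2,"fingers":3},{"wx":0,"wy":0,"wz":15.5,"x":40.9,"y":-44.8,"z":0.2,"fingers":3}]'

```text
t: 0.95
tcp_pos: [0.3929, -0.2477, 0.2211]
tool_rot: [-0.001, 0.998, 0.058, -0.0]
wrist_force: [1.0, 0.2, 0.4]
grip_width: 0.385
```

```bash
python3 -c "
from h import *
to(cw(-178,-220,.22),DECK[2]);to(cw(-178,-220,.03),DECK[2]);rel();print(arm.get_obs()['grip_width'])"
```

```text
shift cm [  9.33 -18.24   0.13] turn deg [-0.1  0.  -0. ] t 0.95 F [1.  0.2 0.4] j7 -1.01
shift cm [  9.34 -18.22  19.13] turn deg [-0.1  0.  -0. ] t 0.95 F [1.  0.2 0.4] j7 -1.01
rel mm [-271.3 -402.4] z 0.2211 yaw 0.116 F [1.  0.2 0.4] t 0.95
0.38544096320014365
```

Emit:
send_rows --series '[{"wx":0,"wy":0,"wz":0,"x":9.3,"y":-18.2,"z":0,"fingers":3},{"wx":0,"wy":0,"wz":0,"x":9.3,"y":-18.2,"z":0,"fingers":3},{"wx":0,"wy":0,"wz":0,"x":9.3,"y":-18.2,"z":2,"fingers":3},{"wx":0,"wy":0,"wz":0,"x":9.3,"y":-18.2,"z":7,"fingers":3},{"wx":0,"wy":0,"wz":0,"x":9.3,"y":-18.2,"z":12,"fingers":3},{"wx":0,"wy":0,"wz":0,"x":9.3,"y":-18.2,"z":16,"fingers":3},{"wx":0,"wy":0,"wz":0,"x":9.3,"y":-18.2,"z":19,"fingers":3},{"wx":0,"wy":0,"wz":0,"x":9.3,"y":-18.2,"z":19.1,"fingers":3}]'

```text
t: 1.75
tcp_pos: [0.4591, -0.0551, 0.0252]
tool_rot: [-0.002, 0.998, 0.059, -0.007]
wrist_force: [-1.2, -0.7, 0.7]
grip_width: 0.341
```

```bash
python3 -c "
from h import *
to(cw(-105,-220,.03),DECK[2]);rel()"
```

```text
shift cm [ 7.82  0.14 -0.59] turn deg [-0.2  0.8  0.1] t 1.75 F [-1.2 -0.7  0.7] j7 -1.65
rel mm [-183.3 -218.7] z 0.0252 yaw 0.1177 F [-1.2 -0.7  0.7] t 1.75
```

Emit:
send_rows --series '[{"wx":0,"wy":0.8,"wz":0,"x":0.9,"y":0.1,"z":-0.5,"fingers":3},{"wx":0,"wy":0.8,"wz":0,"x":1.8,"y":0.1,"z":-0.5,"fingers":3},{"wx":0,"wy":0.8,"wz":0,"x":2.7,"y":0.1,"z":-0.5,"fingers":3},{"wx":0,"wy":0.8,"wz":0,"x":3.6,"y":0.1,"z":-0.5,"fingers":3},{"wx":0,"wy":0.8,"wz":0,"x":4.5,"y":0.1,"z":-0.5,"fingers":3},{"wx":0,"wy":0.8,"wz":0,"x":5.4,"y":0.1,"z":-0.5,"fingers":3},{"wx":0,"wy":0.8,"wz":0,"x":6.3,"y":0.1,"z":-0.5,"fingers":3},{"wx":0,"wy":0.8,"wz":0,"x":7.2,"y":0.1,"z":-0.5,"fingers":3}]'

```text
t: 2.55
tcp_pos: [0.5315, -0.0476, 0.0292]
tool_rot: [-0.002, 0.998, 0.059, 0.0]
wrist_force: [-4.2, -0.2, 2.6]
grip_width: 0.342
```

```bash
python3 -c "
from h import *
to(cw(-105,-220,.03),DECK[2]);rel()"
```

```text
shift cm [ 0.55  0.04 -0.08] turn deg [-0.2 -0.   0.1] t 2.55 F [-4.2 -0.2  2.6] j7 -1.66
rel mm [-110.5 -219.6] z 0.0292 yaw 0.1176 F [-4.2 -0.2  2.6] t 2.55
```

Emit:
send_rows --series '[{"wx":0,"wy":0,"wz":0,"x":0.3,"y":0,"z":0,"fingers":3},{"wx":0,"wy":0,"wz":0,"x":0.6,"y":0,"z":0,"fingers":3},{"wx":0,"wy":0,"wz":0,"x":0.9,"y":0,"z":0,"fingers":3}]'

```text
t: 2.85
tcp_pos: [0.5402, -0.0464, 0.029]
tool_rot: [-0.002, 0.998, 0.059, -0.0]
wrist_force: [-2.9, -0.4, 1.7]
grip_width: 0.348
```

Emit:
send_rows --series '[{"wx":0,"wy":0,"wz":0,"x":0.1,"y":0,"z":0,"fingers":3},{"wx":0,"wy":0,"wz":0,"x":0.2,"y":0,"z":0,"fingers":3}]'

```text
t: 3.05
tcp_pos: [0.542, -0.0462, 0.029]
tool_rot: [-0.002, 0.998, 0.059, -0.001]
wrist_force: [-3.9, -1.3, 1.7]
grip_width: 0.343
```

```bash
python3 -c "
from h import *
rel()"
```

```text
rel mm [ -99.9 -219.5] z 0.029 yaw 0.1178 F [-3.9 -1.3  1.7] t 3.05
```

Emit:
send_rows --series '[{"wx":0,"wy":0,"wz":0,"x":0.1,"y":0,"z":0,"fingers":3},{"wx":0,"wy":0,"wz":0,"x":0.2,"y":0,"z":0,"fingers":3}]'

```text
t: 3.25
tcp_pos: [0.5424, -0.0462, 0.0288]
tool_rot: [-0.002, 0.998, 0.059, -0.002]
wrist_force: [-8.0, -0.4, 4.7]
grip_width: 0.344
```

Emit:
send_rows --series '[{"wx":0,"wy":0,"wz":0,"x":0.1,"y":0,"z":0,"fingers":3},{"wx":0,"wy":0,"wz":0,"x":0.2,"y":0,"z":0,"fingers":3}]'

```text
t: 3.45
tcp_pos: [0.5423, -0.0462, 0.0285]
tool_rot: [-0.002, 0.998, 0.059, -0.004]
wrist_force: [-7.9, -0.9, 5.8]
grip_width: 0.34
```

Emit:
send_rows --series '[{"wx":0,"wy":0.4,"wz":0,"x":-4,"y":0,"z":-0.1,"fingers":3},{"wx":0,"wy":0.4,"wz":0,"x":-8.4,"y":0,"z":-0.1,"fingers":3},{"wx":0,"wy":0.4,"wz":0,"x":-8.4,"y":0,"z":-0.1,"fingers":3},{"wx":0,"wy":0.4,"wz":0,"x":-8.4,"y":-4,"z":-0.1,"fingers":3},{"wx":0,"wy":0.4,"wz":0,"x":-8.3,"y":-8,"z":-0.1,"fingers":3},{"wx":0,"wy":0.4,"wz":0,"x":-8.2,"y":-8,"z":-0.1,"fingers":3},{"wx":0,"wy":0.4,"wz":0,"x":-7.5,"y":-8,"z":-0.1,"fingers":3},{"wx":0,"wy":0.4,"wz":0,"x":-6.6,"y":-8,"z":-0.1,"fingers":3}]'

```text
t: 4.25
tcp_pos: [0.4676, 0.0248, 0.0304]
tool_rot: [-0.002, 0.998, 0.058, -0.002]
wrist_force: [-3.9, 0.7, 1.3]
grip_width: 0.342
```

```bash
python3 -c "
from h import *
to(cw(-100,-139,.03),DECK[2]);rel()"
```

```text
shift cm [ 6.56 -0.13  0.02] turn deg [-0.2  0.2  0. ] t 4.25 F [-3.9  0.7  1.3] j7 -1.82
rel mm [-165.6 -140.4] z 0.0304 yaw 0.1166 F [-3.9  0.7  1.3] t 4.25
```

Emit:
send_rows --series '[{"wx":0,"wy":0.2,"wz":0,"x":0.8,"y":-0.1,"z":0,"fingers":3},{"wx":0,"wy":0.2,"wz":0,"x":1.6,"y":-0.1,"z":0,"fingers":3},{"wx":0,"wy":0.2,"wz":0,"x":2.4,"y":-0.1,"z":0,"fingers":3},{"wx":0,"wy":0.2,"wz":0,"x":3.2,"y":-0.1,"z":0,"fingers":3},{"wx":0,"wy":0.2,"wz":0,"x":4,"y":-0.1,"z":0,"fingers":3},{"wx":0,"wy":0.2,"wz":0,"x":4.8,"y":-0.1,"z":0,"fingers":3},{"wx":0,"wy":0.2,"wz":0,"x":5.6,"y":-0.1,"z":0,"fingers":3},{"wx":0,"wy":0.2,"wz":0,"x":6.2,"y":-0.1,"z":0,"fingers":3}]'

```text
t: 5.05
tcp_pos: [0.53, 0.0332, 0.0302]
tool_rot: [-0.002, 0.998, 0.058, 0.0]
wrist_force: [-3.1, -0.5, 0.9]
grip_width: 0.348
```

Emit:
send_rows --series '[{"wx":0,"wy":0,"wz":0,"x":0.2,"y":0,"z":0,"fingers":3},{"wx":0,"wy":0,"wz":0,"x":0.4,"y":0,"z":0,"fingers":3},{"wx":0,"wy":0,"wz":0,"x":0.6,"y":0,"z":0,"fingers":3}]'

```text
t: 5.35
tcp_pos: [0.533, 0.0336, 0.0299]
tool_rot: [-0.001, 0.998, 0.058, -0.003]
wrist_force: [-11.2, -0.2, 6.5]
grip_width: 0.344
```

```bash
python3 -c "
from h import *
rel()"
```

```text
rel mm [ -99.6 -139.2] z 0.0299 yaw 0.1167 F [-11.2  -0.2   6.5] t 5.35
```

Emit:
send_rows --series '[{"wx":0,"wy":0.4,"wz":0,"x":-4,"y":0,"z":0,"fingers":3},{"wx":0,"wy":0.4,"wz":0,"x":-7.4,"y":0,"z":0,"fingers":3},{"wx":0,"wy":0.4,"wz":0,"x":-7.4,"y":0,"z":0,"fingers":3},{"wx":0,"wy":0.4,"wz":0,"x":-7.4,"y":-4,"z":0,"fingers":3},{"wx":0,"wy":0.4,"wz":0,"x":-7.3,"y":-8.1,"z":0,"fingers":3},{"wx":0,"wy":0.4,"wz":0,"x":-7.2,"y":-8.1,"z":0,"fingers":3},{"wx":0,"wy":0.4,"wz":0,"x":-6.6,"y":-8.1,"z":0,"fingers":3},{"wx":0,"wy":0.4,"wz":0,"x":-5.8,"y":-8.1,"z":0,"fingers":3}]'

```text
t: 6.15
tcp_pos: [0.4668, 0.1063, 0.0305]
tool_rot: [-0.001, 0.998, 0.058, 0.001]
wrist_force: [-2.5, 0.5, 2.8]
grip_width: 0.344
```

```bash
python3 -c "
from h import *
to(cw(-100,-58,.03),DECK[2]);rel()"
```

```text
shift cm [ 5.7  -0.13  0.06] turn deg [-0.1 -0.1 -0. ] t 6.15 F [-2.5  0.5  2.8] j7 -2.0
rel mm [-157.   -59.3] z 0.0305 yaw 0.1154 F [-2.5  0.5  2.8] t 6.15
```

Emit:
send_rows --series '[{"wx":0,"wy":0,"wz":0,"x":0.8,"y":-0.1,"z":0,"fingers":3},{"wx":0,"wy":0,"wz":0,"x":1.6,"y":-0.1,"z":0,"fingers":3},{"wx":0,"wy":0,"wz":0,"x":2.4,"y":-0.1,"z":0,"fingers":3},{"wx":0,"wy":0,"wz":0,"x":3.2,"y":-0.1,"z":0,"fingers":3},{"wx":0,"wy":0,"wz":0,"x":4,"y":-0.1,"z":0,"fingers":3},{"wx":0,"wy":0,"wz":0,"x":4.7,"y":-0.1,"z":0,"fingers":3},{"wx":0,"wy":0,"wz":0,"x":5.3,"y":-0.1,"z":0,"fingers":3}]'

```text
t: 6.85
tcp_pos: [0.52, 0.1135, 0.0305]
tool_rot: [-0.001, 0.998, 0.058, 0.001]
wrist_force: [-1.9, 0.8, -0.6]
grip_width: 0.347
```

Emit:
send_rows --series '[{"wx":0,"wy":0,"wz":0,"x":0.2,"y":0,"z":0,"fingers":3},{"wx":0,"wy":0,"wz":0,"x":0.4,"y":0,"z":0,"fingers":3},{"wx":0,"wy":0,"wz":0,"x":0.6,"y":0,"z":0,"fingers":3}]'

```text
t: 7.15
tcp_pos: [0.5236, 0.1139, 0.0303]
tool_rot: [-0.001, 0.998, 0.058, -0.002]
wrist_force: [-8.1, -0.4, 5.9]
grip_width: 0.347
```

```bash
python3 -c "
from h import *
rel()"
```

```text
rel mm [-99.7 -58.3] z 0.0303 yaw 0.1156 F [-8.1 -0.4  5.9] t 7.15
```

Emit:
send_rows --series '[{"wx":0,"wy":0,"wz":0,"x":-1.5,"y":0,"z":0,"fingers":3},{"wx":0,"wy":0,"wz":0,"x":-2,"y":0,"z":-5,"fingers":3},{"wx":0,"wy":0,"wz":0,"x":-2,"y":0,"z":-10,"fingers":3},{"wx":0,"wy":0,"wz":-8,"x":0,"y":4,"z":-12,"fingers":3},{"wx":0,"wy":0,"wz":-16,"x":2,"y":8,"z":-12,"fingers":3},{"wx":0,"wy":0,"wz":-24,"x":4,"y":12,"z":-12,"fingers":3},{"wx":0,"wy":0,"wz":-32,"x":5.4,"y":16,"z":-12,"fingers":3},{"wx":0,"wy":0,"wz":-40,"x":5.4,"y":20,"z":-12,"fingers":3}]'

```text
t: 7.95
tcp_pos: [0.6033, -0.0802, 0.1504]
tool_rot: [-0.001, 0.917, 0.398, 0.0]
wrist_force: [-0.6, 0.3, -0.3]
grip_width: 0.347
```

```bash
python3 -c "
from h import *
to(cw(-45,-273,.15),DECK[2]+np.pi/2);rel()"
```

```text
shift cm [-0.98  0.83  0.03] turn deg [ -0.   -0.1 -49.7] t 7.95 F [-0.6  0.3 -0.3] j7 -0.89
rel mm [ -43.  -260.3] z 0.1504 yaw 0.8197 F [-0.6  0.3 -0.3] t 7.95
```

Emit:
send_rows --series '[{"wx":0,"wy":0,"wz":-8.5,"x":-1,"y":0.8,"z":0,"fingers":3},{"wx":0,"wy":0,"wz":-17,"x":-1,"y":0.8,"z":0,"fingers":3},{"wx":0,"wy":0,"wz":-25.5,"x":-1,"y":0.8,"z":0,"fingers":3},{"wx":0,"wy":0,"wz":-34,"x":-1,"y":0.8,"z":0,"fingers":3},{"wx":0,"wy":0,"wz":-42.5,"x":-1,"y":0.8,"z":0,"fingers":3},{"wx":0,"wy":0,"wz":-49.7,"x":-1,"y":0.8,"z":0,"fingers":3},{"wx":0,"wy":0,"wz":-49.7,"x":-1,"y":0.8,"z":2,"fingers":3},{"wx":0,"wy":0,"wz":-49.7,"x":-1,"y":0.8,"z":5,"fingers":3}]'

```text
t: 8.75
tcp_pos: [0.6047, -0.0932, 0.1019]
tool_rot: [0.002, 0.665, 0.747, 0.002]
wrist_force: [0.3, -0.4, -1.3]
grip_width: 0.343
```

```bash
python3 -c "
from h import *
import cv2
to(cw(-45,-273,.03),DECK[2]+np.pi/2);rel()
a=arm.get_image('scene')['img'][:,:,::-1][130:310,200:440]
cv2.imwrite('pics/s1.png',cv2.resize(a,None,fx=3,fy=3,interpolation=cv2.INTER_CUBIC))"
```

```text
shift cm [ 0.05 -0.24  7.18] turn deg [ 0.4  0.  -0. ] t 8.75 F [ 0.3 -0.4 -1.3] j7 -0.14
rel mm [ -43.1 -273.5] z 0.1019 yaw 1.6865 F [ 0.3 -0.4 -1.3] t 8.75
```

View pics/s1.png

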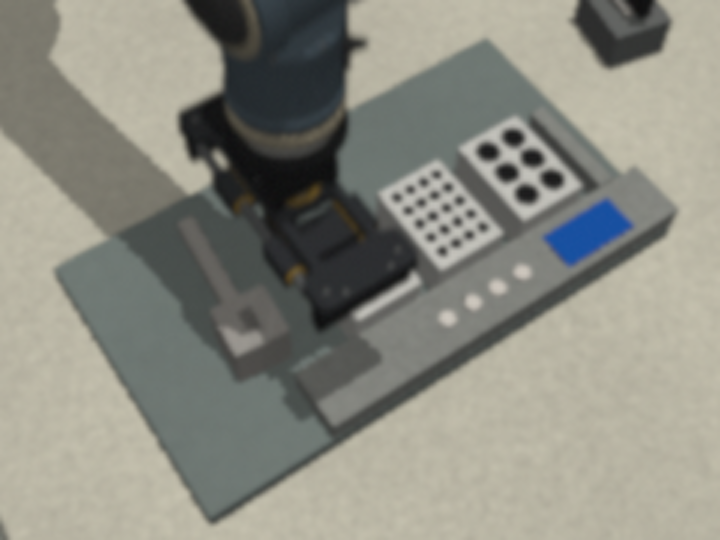

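Emit:
send_rows --series '[{"wx":0.4,"wy":0,"wz":0,"x":0,"y":-0.2,"z":3.5,"fingers":3},{"wx":0.4,"wy":0,"wz":0,"x":0,"y":-0.2,"z":6.5,"fingers":3},{"wx":0.4,"wy":0,"wz":0,"x":0,"y":-0.2,"z":7.2,"fingers":3},{"wx":0.4,"wy":0,"wz":0,"x":0.5,"y":-0.2,"z":7.2,"fingers":3},{"wx":0.4,"wy":0,"wz":0,"x":1.1,"y":-0.2,"z":7.2,"fingers":3},{"wx":0.4,"wy":0,"wz":0,"x":1.7,"y":-0.2,"z":7.2,"fingers":3},{"wx":0.4,"wy":0,"wz":0,"x":2.3,"y":-0.2,"z":7.2,"fingers":3}]'

```text
t: 9.5
tcp_pos: [0.5965, -0.071, 0.0254]
tool_rot: [-0.003, 0.665, 0.747, -0.003]
wrist_force: [0.5, -4.0, 3.0]
grip_width: 0.344
```

```bash
python3 -c "
from h import *
to(cw(-45,-201.6,.03),DECK[2]+np.pi/2);rel()"
```

```text
shift cm [ 4.88  0.36 -0.46] turn deg [-0.5 -0.  -0. ] t 9.5 F [ 0.5 -4.   3. ] j7 -0.24
rel mm [ -48.6 -250.4] z 0.0254 yaw 1.6866 F [ 0.5 -4.   3. ] t 9.5
```

Emit:
send_rows --series '[{"wx":-0.5,"wy":0,"wz":0,"x":0.6,"y":0.2,"z":-0.4,"fingers":3},{"wx":-0.5,"wy":0,"wz":0,"x":1.2,"y":0.3,"z":-0.4,"fingers":3},{"wx":-0.5,"wy":0,"wz":0,"x":1.8,"y":0.3,"z":-0.4,"fingers":3},{"wx":-0.5,"wy":0,"wz":0,"x":2.4,"y":0.3,"z":-0.4,"fingers":3},{"wx":-0.5,"wy":0,"wz":0,"x":3,"y":0.3,"z":-0.4,"fingers":3},{"wx":-0.5,"wy":0,"wz":0,"x":3.6,"y":0.3,"z":-0.4,"fingers":3},{"wx":-0.5,"wy":0,"wz":0,"x":4.1,"y":0.3,"z":-0.4,"fingers":3},{"wx":-0.5,"wy":0,"wz":0,"x":4.5,"y":0.3,"z":-0.4,"fingers":3}]'

```text
t: 10.3
tcp_pos: [0.5944, -0.0297, 0.0304]
tool_rot: [0.002, 0.666, 0.746, -0.002]
wrist_force: [-0.4, -9.8, 5.0]
grip_width: 0.343
```

```bash
python3 -c "
from h import *
to(cw(-45,-201.6,.03),DECK[2]+np.pi/2);rel()"
```

```text
shift cm [0.76 0.09 0.04] turn deg [-0.   0.3 -0.1] t 10.3 F [-0.4 -9.8  5. ] j7 -0.32
rel mm [ -45.9 -209.2] z 0.0304 yaw 1.6849 F [-0.4 -9.8  5. ] t 10.3
```

Emit:
send_rows --series '[{"wx":0,"wy":0,"wz":0,"x":0.3,"y":0,"z":0,"fingers":3},{"wx":0,"wy":0,"wz":0,"x":0.6,"y":0,"z":0,"fingers":3},{"wx":0,"wy":0,"wz":0,"x":0.9,"y":0,"z":0,"fingers":3}]'

```text
t: 10.6
tcp_pos: [0.5934, -0.0235, 0.0305]
tool_rot: [0.003, 0.666, 0.746, -0.004]
wrist_force: [0.7, -11.4, -1.3]
grip_width: 0.347
```

Emit:
send_rows --series '[{"wx":0,"wy":0,"wz":0,"x":0.2,"y":0,"z":0,"fingers":3},{"wx":0,"wy":0,"wz":0,"x":0.4,"y":0,"z":0,"fingers":3}]'

```text
t: 10.8
tcp_pos: [0.5934, -0.0237, 0.0306]
tool_rot: [0.006, 0.666, 0.746, -0.006]
wrist_force: [2.3, -12.4, -1.4]
grip_width: 0.34
```

```bash
python3 -c "
from h import *
rel()"
```

```text
rel mm [ -46.2 -203.1] z 0.0306 yaw 1.6827 F [  2.3 -12.4  -1.4] t 10.8
```

Emit:
send_rows --series '[{"wx":0,"wy":0.5,"wz":0,"x":0.4,"y":0,"z":0,"fingers":3},{"wx":0,"wy":0.5,"wz":0,"x":0.8,"y":0,"z":0,"fingers":3},{"wx":0,"wy":0.5,"wz":0,"x":0.8,"y":0,"z":0,"fingers":3}]'

```text
t: 11.1
tcp_pos: [0.5933, -0.0237, 0.0306]
tool_rot: [0.006, 0.668, 0.744, -0.006]
wrist_force: [1.8, -14.8, -1.1]
grip_width: 0.348
```

```bash
python3 -c "
from h import *
rel()"
```

```text
rel mm [ -46.3 -203.1] z 0.0306 yaw 1.6795 F [  1.8 -14.8  -1.1] t 11.1
```

Emit:
send_rows --series '[{"wx":0,"wy":0,"wz":0,"x":-1,"y":0,"z":0,"fingers":3},{"wx":0,"wy":0,"wz":0,"x":-1.2,"y":0,"z":-5,"fingers":3},{"wx":0,"wy":0,"wz":0,"x":-1.2,"y":0,"z":-10,"fingers":4},{"wx":0,"wy":0,"wz":-8,"x":3,"y":0,"z":-14,"fingers":5},{"wx":0,"wy":0,"wz":-16,"x":8,"y":-2,"z":-14,"fingers":5},{"wx":0,"wy":0,"wz":-24,"x":13,"y":-4,"z":-14,"fingers":5},{"wx":0,"wy":0,"wz":-32,"x":18,"y":-6,"z":-14,"fingers":5},{"wx":0,"wy":0,"wz":-40,"x":23,"y":-8,"z":-14,"fingers":5}]'

```text
t: 11.9
tcp_pos: [0.4971, 0.1831, 0.1678]
tool_rot: [0.004, 0.37, 0.929, -0.007]
wrist_force: [1.3, -0.1, -0.0]
grip_width: 0.572
```

```bash
python3 -c "
from h import *
to((.4533,.3217,.18),3.073);rel()"
```

```text
shift cm [12.69  7.05 -1.44] turn deg [ -0.8   0.5 -39.5] t 11.9 F [ 1.3 -0.1 -0. ] j7 0.0
rel mm [-117.9   13.4] z 0.1678 yaw 2.3844 F [ 1.3 -0.1 -0. ] t 11.9
```

Emit:
send_rows --series '[{"wx":-0.8,"wy":0.5,"wz":-8,"x":4,"y":2.3,"z":-1.4,"fingers":5},{"wx":-0.8,"wy":0.5,"wz":-16,"x":8,"y":4.6,"z":-1.4,"fingers":5},{"wx":-0.8,"wy":0.5,"wz":-24,"x":12,"y":7,"z":-1.4,"fingers":5},{"wx":-0.8,"wy":0.5,"wz":-32,"x":12.7,"y":7,"z":-1.4,"fingers":5},{"wx":-0.8,"wy":0.5,"wz":-39.5,"x":12.7,"y":7,"z":-1.4,"fingers":5},{"wx":-0.8,"wy":0.5,"wz":-39.5,"x":12.7,"y":7,"z":-1.4,"fingers":5}]'

```text
t: 12.5
tcp_pos: [0.4516, 0.323, 0.1798]
tool_rot: [-0.001, 0.033, 0.999, 0.001]
wrist_force: [-0.1, 0.1, -0.9]
grip_width: 0.575
```

```bash
python3 -c "
from h import *
import cv2
to((.4533,.3217,.06),3.073);rel()
a=arm.get_image('scene')['img'][:,:,::-1][140:270,250:430]
cv2.imwrite('pics/t2.png',arm.get_image('top')['img'][:,:,::-1])
b=cv2.imread('pics/t2.png')[140:240,225:405]
f=lambda i:cv2.resize(i,None,fx=4.4,fy=4.4,interpolation=cv2.INTER_CUBIC)
cv2.imwrite('pics/s2.png',f(a));cv2.imwrite('pics/t2c.png',f(b))"
```

```text
shift cm [-0.2  -0.14 11.98] turn deg [ 0.1 -0.1  0.2] t 12.5 F [-0.1  0.1 -0.9] j7 0.35
rel mm [-146.9  157.7] z 0.1798 yaw 3.0761 F [-0.1  0.1 -0.9] t 12.5
```

View pics/t2c.png

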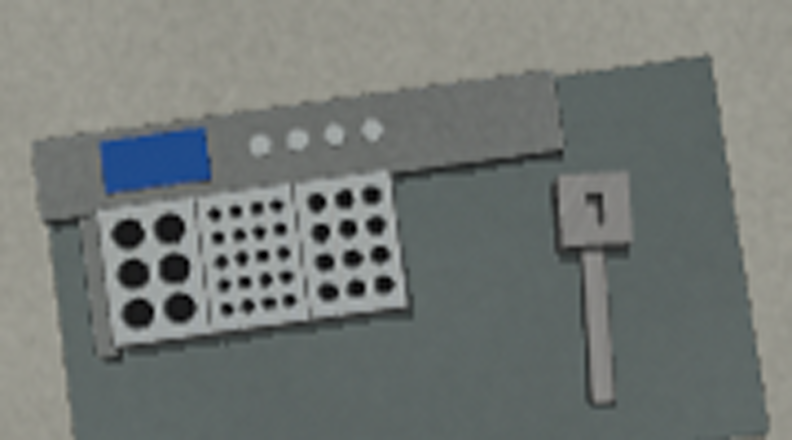

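View pics/s2.png

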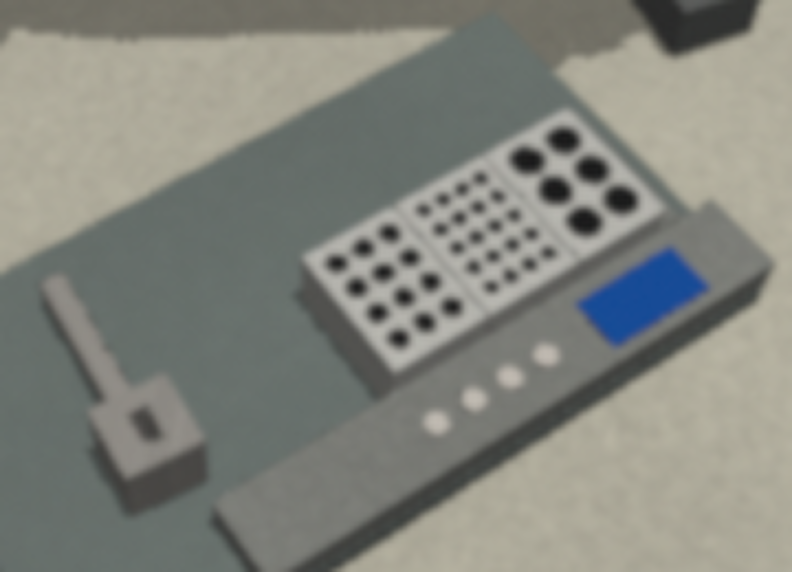

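Emit:
send_rows --series '[{"wx":0,"wy":0,"wz":0.2,"x":-0.2,"y":-0.1,"z":3,"fingers":5},{"wx":0,"wy":0,"wz":0.2,"x":-0.2,"y":-0.1,"z":6,"fingers":5},{"wx":0,"wy":0,"wz":0.2,"x":-0.2,"y":-0.1,"z":9,"fingers":5},{"wx":0,"wy":0,"wz":0.2,"x":-0.2,"y":-0.1,"z":11,"fingers":5},{"wx":0,"wy":0,"wz":0.2,"x":-0.2,"y":-0.1,"z":12,"fingers":5},{"wx":0,"wy":0,"wz":0.2,"x":-0.2,"y":-0.1,"z":12,"fingers":5}]'

```text
t: 13.2
tcp_pos: [0.454, 0.3201, 0.0589]
tool_rot: [-0.001, 0.038, 0.999, -0.0]
wrist_force: [-0.4, -0.0, -0.6]
grip_width: 0.574
```

Emit:
send_rows --series '[{"wx":0,"wy":0,"wz":0,"x":0,"y":0,"z":0,"fingers":3},{"wx":0,"wy":0,"wz":0,"x":0,"y":0,"z":0,"fingers":1.6},{"wx":0,"wy":0,"wz":0,"x":0,"y":0,"z":0,"fingers":1.6},{"wx":0,"wy":0,"wz":0,"x":0,"y":0,"z":0,"fingers":1.0},{"wx":0,"wy":0,"wz":0,"x":0,"y":0,"z":0,"fingers":0.5},{"wx":0,"wy":0,"wz":0,"x":0,"y":0,"z":0,"fingers":0.5}]' --force 40

```text
t: 13.8
tcp_pos: [0.4543, 0.3219, 0.0596]
tool_rot: [-0.001, 0.038, 0.999, 0.002]
wrist_force: [0.3, 1.1, -1.1]
grip_width: 0.136
```

```bash
python3 -c "
from h import *
to((.4533,.3217,.06),3.073);o=arm.get_obs();print(o['tcp_pos'],o['grip_width']*87,o['wrist_torque'])"
```

```text
shift cm [ 0.1  -0.02 -0.04] turn deg [ 0.2 -0.1 -0.4] t 13.8 F [ 0.3  1.1 -1.1] j7 0.21
[0.45434381 0.32187234 0.05958294] 11.830543704787052 [ 0.36485389 -0.18297252 -0.00054547]
```

Emit:
send_rows --series '[{"wx":0,"wy":0,"wz":0,"x":0,"y":0,"z":-1.5,"fingers":0.5},{"wx":0,"wy":0,"wz":0,"x":0,"y":0,"z":-4,"fingers":0.5},{"wx":0,"wy":0,"wz":0,"x":0,"y":0,"z":-8,"fingers":0.5},{"wx":0,"wy":0,"wz":0,"x":0,"y":0,"z":-11,"fingers":0.5},{"wx":0,"wy":0,"wz":0,"x":0,"y":0,"z":-11,"fingers":0.5}]'

```text
t: 14.3
tcp_pos: [0.4559, 0.3233, 0.1741]
tool_rot: [0.002, 0.038, 0.999, 0.004]
wrist_force: [-0.8, 0.6, -1.6]
grip_width: 0.137
```

```bash
python3 -c "
from h import *
to((.6085,-.1398,.135),.035+np.pi);o=arm.get_obs();print(o['tcp_pos'],o['grip_width']*87)"
```

```text
shift cm [-18.69 -45.05   3.64] turn deg [ 0.4  0.3 -6.3] t 14.3 F [-0.8  0.6 -1.6] j7 0.33
[0.45590471 0.32326857 0.17408322] 11.886064227521562
```

Emit:
send_rows --series '[{"wx":0.4,"wy":0.3,"wz":-1,"x":-1.2,"y":-3,"z":0,"fingers":0.5},{"wx":0.4,"wy":0.3,"wz":-2,"x":-2.9,"y":-7,"z":0,"fingers":0.5},{"wx":0.4,"wy":0.3,"wz":-3,"x":-4.6,"y":-11,"z":0,"fingers":0.5},{"wx":0.4,"wy":0.3,"wz":-4,"x":-6.4,"y":-15.5,"z":0,"fingers":0.5},{"wx":0.4,"wy":0.3,"wz":-5,"x":-8.3,"y":-20,"z":0,"fingers":0.5},{"wx":0.4,"wy":0.3,"wz":-6.3,"x":-10.2,"y":-24.5,"z":0,"fingers":0.5},{"wx":0.4,"wy":0.3,"wz":-6.3,"x":-12,"y":-29,"z":0,"fingers":0.5},{"wx":0.4,"wy":0.3,"wz":-6.3,"x":-13.9,"y":-33.5,"z":0,"fingers":0.5}]'

```text
t: 15.1
tcp_pos: [0.5685, -0.0239, 0.1712]
tool_rot: [-0.001, -0.017, 1.0, -0.0]
wrist_force: [0.5, -0.1, -1.2]
grip_width: 0.136
```

```bash
python3 -c "
from h import *
to((.6085,-.1398,.135),.035+np.pi);o=arm.get_obs();print(o['tcp_pos'],o['grip_width']*87)"
```

```text
shift cm [ -3.61 -11.72   3.62] turn deg [-0.  -0.2 -0. ] t 15.1 F [ 0.5 -0.1 -1.2] j7 1.08
[ 0.56848585 -0.02387752  0.17123051] 11.863584109590038
```

Emit:
send_rows --series '[{"wx":0,"wy":0,"wz":0,"x":-1.2,"y":-4,"z":0,"fingers":0.5},{"wx":0,"wy":0,"wz":0,"x":-2.4,"y":-8,"z":0,"fingers":0.5},{"wx":0,"wy":0,"wz":0,"x":-3.3,"y":-11,"z":0,"fingers":0.5},{"wx":0,"wy":0,"wz":0,"x":-3.6,"y":-11.7,"z":1.5,"fingers":0.5},{"wx":0,"wy":0,"wz":0,"x":-3.6,"y":-11.7,"z":3.5,"fingers":0.5},{"wx":0,"wy":0,"wz":0,"x":-3.6,"y":-11.7,"z":3.6,"fingers":0.5},{"wx":0,"wy":0,"wz":0,"x":-3.6,"y":-11.7,"z":3.6,"fingers":0.5},{"wx":0,"wy":0,"wz":0,"x":-3.6,"y":-11.7,"z":3.6,"fingers":0.5}]'

```text
t: 15.9
tcp_pos: [0.6086, -0.1384, 0.1359]
tool_rot: [-0.001, -0.018, 1.0, -0.0]
wrist_force: [0.4, 0.1, -0.8]
grip_width: 0.131
```

```bash
python3 -c "
from h import *
import cv2
to((.6085,-.1398,.1255),.035+np.pi);o=arm.get_obs();print(o['tcp_pos'],o['grip_width']*87)
a=arm.get_image('scene')['img'][:,:,::-1][195:265,240:320]
b=arm.get_image('top')['img'][:,:,::-1][150:220,325:405]
f=lambda i:cv2.resize(i,None,fx=5,fy=5,interpolation=cv2.INTER_CUBIC)
cv2.imwrite('pics/s3.png',cv2.hconcat([f(a),f(b)]))"
```

```text
shift cm [ 0.01 -0.13  1.04] turn deg [-0.  -0.1  0.1] t 15.9 F [ 0.4  0.1 -0.8] j7 1.24
[ 0.60859485 -0.13844505  0.13588016] 11.42066514644266
```

View pics/s3.png

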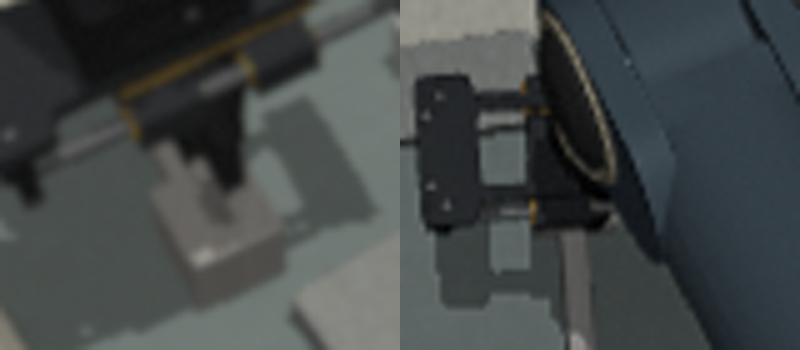

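Emit:
send_rows --series '[{"wx":0,"wy":0,"wz":0,"x":-0.1,"y":-0.26,"z":0.8,"fingers":0.5},{"wx":0,"wy":0,"wz":0,"x":-0.1,"y":-0.26,"z":1.3,"fingers":0.5},{"wx":0,"wy":0,"wz":0,"x":-0.1,"y":-0.26,"z":1.6,"fingers":0.5},{"wx":0,"wy":0,"wz":0,"x":-0.1,"y":-0.26,"z":1.8,"fingers":0.5},{"wx":0,"wy":0,"wz":0,"x":-0.1,"y":-0.26,"z":2.0,"fingers":0.5},{"wx":0,"wy":0,"wz":0,"x":-0.1,"y":-0.26,"z":2.1,"fingers":0.5}]' --force 60

```text
t: 16.6
tcp_pos: [0.6101, -0.1413, 0.1177]
tool_rot: [-0.001, -0.018, 1.0, -0.001]
wrist_force: [-5.9, -1.1, 17.5]
grip_width: 0.133
```

```bash
python3 -c "
from h import *
to((.6097,-.141,.1155),.035+np.pi);o=arm.get_obs();print(o['tcp_pos'],o['grip_width']*87,o['wrist_torque'])"
```

```text
shift cm [0.04 0.03 0.22] turn deg [-0.1 -0.1  0. ] t 16.6 F [-5.9 -1.1 17.5] j7 1.22
[ 0.61007845 -0.1413035   0.11772501] 11.534326839215538 [-0.15436628  1.52129484  0.03754936]
```

Emit:
send_rows --series '[{"wx":0,"wy":0,"wz":0,"x":0.05,"y":0,"z":0.12,"fingers":0.5},{"wx":0,"wy":0,"wz":0,"x":0.1,"y":0,"z":0.12,"fingers":0.5},{"wx":0,"wy":0,"wz":0,"x":0.15,"y":0,"z":0.12,"fingers":0.5},{"wx":0,"wy":0,"wz":0,"x":0.2,"y":0,"z":0.12,"fingers":0.5},{"wx":0,"wy":0,"wz":0,"x":0.25,"y":0,"z":0.12,"fingers":0.5},{"wx":0,"wy":0,"wz":0,"x":0.3,"y":0,"z":0.12,"fingers":0.5}]'

```text
t: 17.2
tcp_pos: [0.6091, -0.1414, 0.118]
tool_rot: [0.002, -0.018, 1.0, -0.001]
wrist_force: [1.7, 0.0, 4.1]
grip_width: 0.132
```

```bash
python3 -c "
from h import *
o=arm.get_obs();print(o['tcp_pos'],o['grip_width']*87,o['wrist_torque'])"
```

```text
[ 0.60911197 -0.14139886  0.11802722] 11.485883656573323 [-0.04908956 -0.65550974  0.03737737]
```

Emit:
send_rows --series '[{"wx":0,"wy":0,"wz":0,"x":0.15,"y":0,"z":0.15,"fingers":0.5},{"wx":0,"wy":0,"wz":0,"x":0.2,"y":0,"z":0.15,"fingers":0.5},{"wx":0,"wy":0,"wz":0,"x":0.25,"y":0,"z":0.15,"fingers":0.5},{"wx":0,"wy":0,"wz":0,"x":0.25,"y":0,"z":0.15,"fingers":0.5}]'

```text
t: 17.6
tcp_pos: [0.6088, -0.1414, 0.118]
tool_rot: [0.004, -0.018, 1.0, -0.001]
wrist_force: [1.8, -0.5, 5.4]
grip_width: 0.133
```

```bash
python3 -c "
from h import *
o=arm.get_obs();print(o['tcp_pos'],o['grip_width']*87,o['wrist_torque'])"
```

```text
[ 0.60884329 -0.14140764  0.11804897] 11.594935723778667 [-0.05457514 -0.64875539  0.06743812]
```

```bash
python3 -c "
from h import *
to((.6065,-.1413,.118),.035+np.pi)"
```

```text
shift cm [0.23 0.02 0.  ] turn deg [-0.2  0.5  0. ] t 17.6 F [ 1.8 -0.5  5.4] j7 1.22
```

Emit:
send_rows --series '[{"wx":-0.2,"wy":0.5,"wz":0,"x":0.23,"y":0,"z":-0.2,"fingers":0.5},{"wx":-0.2,"wy":0.5,"wz":0,"x":0.23,"y":0,"z":-0.1,"fingers":0.5},{"wx":-0.2,"wy":0.5,"wz":0,"x":0.23,"y":0,"z":0.05,"fingers":0.5},{"wx":-0.2,"wy":0.5,"wz":0,"x":0.15,"y":0,"z":0.07,"fingers":0.5},{"wx":-0.2,"wy":0.5,"wz":0,"x":0.08,"y":0,"z":0.07,"fingers":0.5},{"wx":-0.2,"wy":0.5,"wz":0,"x":0.0,"y":0,"z":0.07,"fingers":0.5},{"wx":-0.2,"wy":0.5,"wz":0,"x":-0.08,"y":0,"z":0.07,"fingers":0.5},{"wx":-0.2,"wy":0.5,"wz":0,"x":-0.15,"y":0,"z":0.07,"fingers":0.5}]'

```text
t: 18.4
tcp_pos: [0.6088, -0.1413, 0.1179]
tool_rot: [-0.002, -0.018, 1.0, -0.0]
wrist_force: [-4.9, 0.0, 9.4]
grip_width: 0.131
```

```bash
python3 -c "
from h import *
o=arm.get_obs();print(o['tcp_pos'],o['grip_width']*87,o['wrist_torque']);to((.6125,-.1413,.1175),.035+np.pi)"
```

```text
[ 0.60881977 -0.14126526  0.11792743] 11.36371745480903 [ 0.04360082  1.19973283 -0.00742692]
shift cm [-0.37 -0.02  0.04] turn deg [-0.  -0.2  0. ] t 18.4 F [-4.9  0.   9.4] j7 1.23
```

Emit:
send_rows --series '[{"wx":0,"wy":-0.2,"wz":0,"x":-0.2,"y":0,"z":0.03,"fingers":0.5},{"wx":0,"wy":-0.2,"wz":0,"x":-0.27,"y":0,"z":0.03,"fingers":0.5},{"wx":0,"wy":-0.2,"wz":0,"x":-0.35,"y":0,"z":0.03,"fingers":0.5},{"wx":0,"wy":-0.2,"wz":0,"x":-0.43,"y":0,"z":0.03,"fingers":0.5},{"wx":0,"wy":-0.2,"wz":0,"x":-0.5,"y":0,"z":0.03,"fingers":0.5},{"wx":0,"wy":-0.2,"wz":0,"x":-0.58,"y":0,"z":0.03,"fingers":0.5}]'

```text
t: 19.0
tcp_pos: [0.6127, -0.141, 0.1178]
tool_rot: [-0.003, -0.018, 1.0, -0.001]
wrist_force: [-6.4, 0.6, 7.8]
grip_width: 0.134
```

```bash
python3 -c "
from h import *
o=arm.get_obs();print(o['tcp_pos'],o['grip_width']*87,o['wrist_torque']);to((.6125,-.1413,.1175),.035+np.pi)"
```

```text
[ 0.61268175 -0.14099777  0.11784962] 11.664795486650645 [-0.00442342  1.46089009 -0.0237388 ]
shift cm [ 0.02 -0.03  0.04] turn deg [-0.1 -0.3  0. ] t 19.0 F [-6.4  0.6  7.8] j7 1.23
```

Emit:
send_rows --series '[{"wx":0,"wy":-0.3,"wz":0,"x":0,"y":0.13,"z":-0.15,"fingers":0.5},{"wx":0,"wy":-0.3,"wz":0,"x":0.05,"y":0.13,"z":0.05,"fingers":0.5},{"wx":0,"wy":-0.3,"wz":0,"x":0.13,"y":0.13,"z":0.06,"fingers":0.5},{"wx":0,"wy":-0.3,"wz":0,"x":0.22,"y":0.13,"z":0.06,"fingers":0.5},{"wx":0,"wy":-0.3,"wz":0,"x":0.31,"y":0.13,"z":0.06,"fingers":0.5},{"wx":0,"wy":-0.3,"wz":0,"x":0.4,"y":0.13,"z":0.06,"fingers":0.5},{"wx":0,"wy":-0.3,"wz":0,"x":0.5,"y":0.13,"z":0.06,"fingers":0.5},{"wx":0,"wy":-0.3,"wz":0,"x":0.6,"y":0.13,"z":0.06,"fingers":0.5}]'

```text
t: 19.8
tcp_pos: [0.6081, -0.1399, 0.1178]
tool_rot: [0.002, -0.017, 1.0, -0.0]
wrist_force: [-1.3, -0.3, 4.8]
grip_width: 0.134
```

```bash
python3 -c "
from h import *
o=arm.get_obs();print(o['tcp_pos'],o['grip_width']*87,o['wrist_torque']);to((.6065,-.1398,.1175),.035+np.pi)"
```

```text
[ 0.60810345 -0.13988319  0.11775658] 11.67371798195514 [0.09543963 0.45989983 0.01340066]
shift cm [0.16 0.01 0.03] turn deg [-0.   0.2 -0. ] t 19.8 F [-1.3 -0.3  4.8] j7 1.22
```

Emit:
send_rows --series '[{"wx":0,"wy":0.2,"wz":0,"x":0.15,"y":0,"z":0.06,"fingers":0.5},{"wx":0,"wy":0.2,"wz":0,"x":0.25,"y":0,"z":0.06,"fingers":0.5},{"wx":0,"wy":0.2,"wz":0,"x":0.35,"y":0,"z":0.06,"fingers":0.5},{"wx":0,"wy":0.2,"wz":0,"x":0.45,"y":0,"z":0.06,"fingers":0.5}]'

```text
t: 20.2
tcp_pos: [0.6049, -0.1399, 0.1181]
tool_rot: [0.002, -0.018, 1.0, -0.0]
wrist_force: [3.1, -0.6, 5.1]
grip_width: 0.136
```

```bash
python3 -c "
from h import *
o=arm.get_obs();print(o['tcp_pos'],o['grip_width']*87,o['wrist_torque']);to((.6055,-.1425,.1175),.035+np.pi)
import cv2
a=arm.get_image('scene')['img'][:,:,::-1][205:255,255:305]
i=cv2.resize(a,None,fx=12,fy=12,interpolation=cv2.INTER_CUBIC)
cv2.imwrite('pics/s4.png',cv2.convertScaleAbs(i,alpha=1.8,beta=10))"
```

```text
[ 0.6049155  -0.13989623  0.11809727] 11.82355795164933 [ 0.07252734 -0.87894946  0.06203096]
shift cm [-0.05 -0.26  0.06] turn deg [-0.1  0.2  0. ] t 20.2 F [ 3.1 -0.6  5.1] j7 1.22
```

View pics/s4.png

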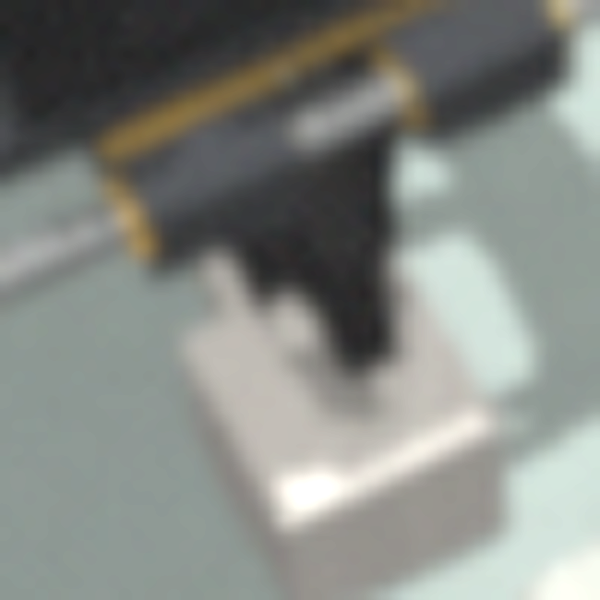

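Emit:
send_rows --series '[{"wx":-0.1,"wy":0.2,"wz":0,"x":-0.05,"y":-0.27,"z":-0.15,"fingers":0.5},{"wx":-0.1,"wy":0.2,"wz":0,"x":-0.1,"y":-0.27,"z":0.06,"fingers":0.5},{"wx":-0.1,"wy":0.2,"wz":0,"x":-0.2,"y":-0.27,"z":0.09,"fingers":0.5},{"wx":-0.1,"wy":0.2,"wz":0,"x":-0.3,"y":-0.27,"z":0.09,"fingers":0.5},{"wx":-0.1,"wy":0.2,"wz":0,"x":-0.4,"y":-0.27,"z":0.09,"fingers":0.5},{"wx":-0.1,"wy":0.2,"wz":0,"x":-0.5,"y":-0.27,"z":0.09,"fingers":0.5},{"wx":-0.1,"wy":0.2,"wz":0,"x":-0.6,"y":-0.27,"z":0.09,"fingers":0.5},{"wx":-0.1,"wy":0.2,"wz":0,"x":-0.7,"y":-0.27,"z":0.09,"fingers":0.5}]'

```text
t: 21.05
tcp_pos: [0.6094, -0.1427, 0.1179]
tool_rot: [-0.004, -0.017, 1.0, -0.0]
wrist_force: [-7.0, -0.2, 13.6]
grip_width: 0.137
```

```bash
python3 -c "
from h import *
o=arm.get_obs();print(o['tcp_pos'],o['grip_width']*87,o['wrist_torque']);to((.6065,-.141,.1175),.035+np.pi)"
```

```text
[ 0.6093572  -0.14269713  0.11790826] 11.912063953402864 [-0.08275036  1.74425496  0.01596549]
shift cm [0.28 0.18 0.04] turn deg [-0.  -0.4 -0. ] t 21.05 F [-7.  -0.2 13.6] j7 1.23
```

Emit:
send_rows --series '[{"wx":0,"wy":-0.4,"wz":0,"x":-0.15,"y":0,"z":0.03,"fingers":0.5},{"wx":0,"wy":-0.4,"wz":0,"x":-0.22,"y":0,"z":0.03,"fingers":0.5},{"wx":0,"wy":-0.4,"wz":0,"x":-0.3,"y":0,"z":0.03,"fingers":0.5},{"wx":0,"wy":-0.4,"wz":0,"x":-0.38,"y":0,"z":0.03,"fingers":0.5},{"wx":0,"wy":-0.4,"wz":0,"x":-0.45,"y":0,"z":0.03,"fingers":0.5},{"wx":0,"wy":-0.4,"wz":0,"x":-0.5,"y":0,"z":0.03,"fingers":0.5}]'

```text
t: 21.65
tcp_pos: [0.6115, -0.1426, 0.1179]
tool_rot: [-0.004, -0.017, 1.0, -0.001]
wrist_force: [-6.1, 0.1, 11.4]
grip_width: 0.135
```

```bash
python3 -c "
from h import *
o=arm.get_obs();print(o['tcp_pos'],o['grip_width']*87,o['wrist_torque']);to((.6125,-.1385,.1175),.035+np.pi)"
```

```text
[ 0.61153752 -0.14258699  0.11789504] 11.773726222989005 [-0.01025899  1.51181506 -0.00251059]
shift cm [-0.11  0.41  0.04] turn deg [-0.1 -0.4 -0.1] t 21.65 F [-6.1  0.1 11.4] j7 1.23
```

```bash
python3 - <<'E'
from h import *
d=cam()
P=c1([(97,212),(392,171),(410,306),(118,348)])
q,e=fit([(45,96,65),(45,-96,65),(-45,-96,65),(-45,96,65)],P,d,[.58,.07,.116]);print("row cam",q,e)
X=np.array([(.5424,-.0462),(.533,.0336),(.5236,.1139)]);v=X[2]-X[0];print("fence yaw robot",np.arctan2(-v[0],v[1]))
th=q[2];ex=np.array([np.cos(th),np.sin(th)]);ey=np.array([-ex[1],ex[0]])
for h in(.0095,.011):
    rx=np.mean(X@ex)+h+.045; ry=np.array([.5933,-.0237])@ey+h+.096
    print(h,"robot-cam offset mm",1000*((rx*ex+ry*ey)-q[:2]))
print("lock by row-corner:",q[:2]+ex*(0)+ey*(0)+ex*(.0)+0*ey, q[:2]+ex*(30-30)/1000+ey*(-130-94)/1000)
to((.6125,-.1385,.1175),.035+np.pi)
E
```

```text
row cam [0.58209951 0.08099626 0.12117046] 0.2551810249800232
fence yaw robot 0.11689129811648095
0.0095 robot-cam offset mm [0.0249808  0.22219015]
0.011 robot-cam offset mm [1.33267131 1.89250315]
lock by row-corner: [0.58209951 0.08099626] [ 0.60917533 -0.14136134]
shift cm [-0.09  0.41  0.04] turn deg [-0.1 -0.4 -0.1] t 21.7 F [-6.1  0.2 11.7] j7 1.23
```

Emit:
send_rows --series '[{"wx":-0.1,"wy":-0.4,"wz":0,"x":-0.1,"y":0.2,"z":-0.2,"fingers":0.5},{"wx":-0.1,"wy":-0.4,"wz":0,"x":-0.1,"y":0.13,"z":0,"fingers":0.5},{"wx":-0.1,"wy":-0.4,"wz":0,"x":-0.05,"y":0.13,"z":0.05,"fingers":0.5},{"wx":-0.1,"wy":-0.4,"wz":0,"x":0,"y":0.31,"z":0.05,"fingers":0.5},{"wx":-0.1,"wy":-0.4,"wz":0,"x":0.05,"y":0.13,"z":0.05,"fingers":0.5},{"wx":-0.1,"wy":-0.4,"wz":0,"x":0.1,"y":0.31,"z":0.05,"fingers":0.5},{"wx":-0.1,"wy":-0.4,"wz":0,"x":0.15,"y":0.13,"z":0.05,"fingers":0.5},{"wx":-0.1,"wy":-0.4,"wz":0,"x":0.2,"y":0.31,"z":0.05,"fingers":0.5}]'

```text
t: 22.5
tcp_pos: [0.6099, -0.14, 0.1169]
tool_rot: [0.0, -0.017, 1.0, -0.0]
wrist_force: [2.4, -0.4, -1.9]
grip_width: 0.13
```

```bash
python3 -c "
from h import *
o=arm.get_obs();print(o['tcp_pos'],o['grip_width']*87,o['wrist_torque']);to((.6095,-.1405,.1175),.035+np.pi)"
```

```text
[ 0.60989045 -0.13997117  0.11685742] 11.273067794487611 [-0.11623753 -0.86252895 -0.01121265]
shift cm [ 0.04 -0.05 -0.06] turn deg [-0.   0.  -0.1] t 22.5 F [ 2.4 -0.4 -1.9] j7 1.22
```

Emit:
send_rows --series '[{"wx":0,"wy":0,"wz":0,"x":0,"y":0,"z":0.15,"fingers":0.5},{"wx":0,"wy":0,"wz":0,"x":0,"y":0,"z":0.3,"fingers":0.5},{"wx":0,"wy":0,"wz":0,"x":0,"y":0,"z":0.45,"fingers":0.5}]'

```text
t: 22.8
tcp_pos: [0.6101, -0.1401, 0.1124]
tool_rot: [0.001, -0.017, 1.0, -0.0]
wrist_force: [1.2, 1.3, 0.1]
grip_width: 0.131
```

```bash
python3 -c "
from h import *
o=arm.get_obs();print(o['tcp_pos'],o['grip_width']*87,o['wrist_torque']);to((.6095,-.1405,.0846),.035+np.pi)"
```

```text
[ 0.61011404 -0.14007612  0.11238537] 11.429306767522084 [ 0.24397503 -0.59771465 -0.00561334]
shift cm [ 0.07 -0.04  2.78] turn deg [-0.   0.1 -0.1] t 22.8 F [1.2 1.3 0.1] j7 1.22
```

In the keyway. Insert on down.

Emit:
send_rows --series '[{"wx":0,"wy":0.1,"wz":0,"x":0,"y":0,"z":0.4,"fingers":0.5},{"wx":0,"wy":0.1,"wz":0,"x":0,"y":0,"z":0.8,"fingers":0.5},{"wx":0,"wy":0.1,"wz":0,"x":0,"y":0,"z":1.2,"fingers":0.5},{"wx":0,"wy":0.1,"wz":0,"x":0,"y":0,"z":1.6,"fingers":0.5},{"wx":0,"wy":0.1,"wz":0,"x":0,"y":0,"z":2.0,"fingers":0.5},{"wx":0,"wy":0.1,"wz":0,"x":0,"y":0,"z":2.3,"fingers":0.5}]'

```text
t: 23.4
tcp_pos: [0.6102, -0.14, 0.089]
tool_rot: [-0.0, -0.017, 1.0, -0.0]
wrist_force: [2.4, 1.1, 0.1]
grip_width: 0.135
```

```bash
python3 -c "
from h import *
o=arm.get_obs();print(o['tcp_pos'],o['grip_width']*87,o['wrist_torque']);to((.6095,-.1405,.0846),.035+np.pi)"
```

```text
[ 0.61022939 -0.13997268  0.08901954] 11.765593448936032 [ 0.3331424  -0.58568415  0.04344341]
shift cm [ 0.07 -0.05  0.44] turn deg [ 0.  -0.  -0.1] t 23.4 F [2.4 1.1 0.1] j7 1.2
```

Emit:
send_rows --series '[{"wx":0,"wy":0,"wz":0,"x":0.05,"y":0,"z":0.25,"fingers":0.5},{"wx":0,"wy":0,"wz":0,"x":0.05,"y":0,"z":0.45,"fingers":0.5},{"wx":0,"wy":0,"wz":0,"x":0.05,"y":0,"z":0.6,"fingers":0.5},{"wx":0,"wy":0,"wz":0,"x":0.05,"y":0,"z":0.65,"fingers":0.5}]'

```text
t: 23.8
tcp_pos: [0.6103, -0.1399, 0.0841]
tool_rot: [0.0, -0.017, 1.0, -0.0]
wrist_force: [-1.4, 1.0, 10.4]
grip_width: 0.127
```

```bash
python3 -c "
from h import *
o=arm.get_obs();print(o['tcp_pos'],o['grip_width']*87,o['wrist_torque']);to((.6095,-.1405,.0846),.035+np.pi)"
```

```text
[ 0.61027461 -0.1398984   0.08407036] 11.054950944364672 [ 0.11483716 -0.04264634 -0.03653706]
shift cm [ 0.08 -0.06 -0.05] turn deg [-0.1  0.  -0.1] t 23.8 F [-1.4  1.  10.4] j7 1.19
```

Emit:
send_rows --series '[{"wx":0,"wy":0,"wz":5,"x":0,"y":-0.01,"z":0.03,"fingers":0.5},{"wx":0,"wy":0,"wz":10,"x":0,"y":-0.03,"z":0.03,"fingers":0.5},{"wx":0,"wy":0,"wz":15,"x":0.01,"y":-0.04,"z":0.03,"fingers":0.5},{"wx":0,"wy":0,"wz":20,"x":0.01,"y":-0.05,"z":0.03,"fingers":0.5},{"wx":0,"wy":0,"wz":25,"x":0.01,"y":-0.06,"z":0.03,"fingers":0.5},{"wx":0,"wy":0,"wz":30,"x":0.02,"y":-0.08,"z":0.03,"fingers":0.5},{"wx":0,"wy":0,"wz":35,"x":0.03,"y":-0.09,"z":0.03,"fingers":0.5},{"wx":0,"wy":0,"wz":40,"x":0.03,"y":-0.1,"z":0.03,"fingers":0.5}]'

```text
t: 24.6
tcp_pos: [0.6102, -0.1397, 0.0842]
tool_rot: [0.0, 0.327, 0.945, 0.0]
wrist_force: [1.8, 3.4, 1.9]
grip_width: 0.132
```

```bash
python3 -c "
from h import *
o=arm.get_obs();print(o['tcp_pos'],o['grip_width']*87,o['wrist_torque']);to(o['tcp_pos'],.117-1.4+np.pi)"
```

```text
[ 0.61023153 -0.13969731  0.08420063] 11.51671351200835 [ 0.57798803 -0.63199791  0.11327492]
shift cm [0. 0. 0.] turn deg [ 0.1  0.  35.3] t 24.6 F [1.8 3.4 1.9] j7 0.59
```

Emit:
send_rows --series '[{"wx":0,"wy":0,"wz":5,"x":0,"y":0,"z":0.06,"fingers":0.5},{"wx":0,"wy":0,"wz":10,"x":0,"y":0,"z":0.06,"fingers":0.5},{"wx":0,"wy":0,"wz":15,"x":0,"y":0,"z":0.06,"fingers":0.5},{"wx":0,"wy":0,"wz":20,"x":0,"y":0,"z":0.06,"fingers":0.5},{"wx":0,"wy":0,"wz":25,"x":0,"y":0,"z":0.06,"fingers":0.5},{"wx":0,"wy":0,"wz":29,"x":0,"y":0,"z":0.06,"fingers":0.5},{"wx":0,"wy":0,"wz":33,"x":0,"y":0,"z":0.06,"fingers":0.5}]'

```text
t: 25.3
tcp_pos: [0.61, -0.1397, 0.0842]
tool_rot: [0.0, 0.583, 0.812, -0.0]
wrist_force: [-0.0, 0.8, 2.7]
grip_width: 0.133
```

Emit:
send_rows --series '[{"wx":0,"wy":0,"wz":2.5,"x":0,"y":0,"z":0.05,"fingers":0.5},{"wx":0,"wy":0,"wz":5,"x":0,"y":0,"z":0.05,"fingers":0.5},{"wx":0,"wy":0,"wz":7.5,"x":0,"y":0,"z":0.05,"fingers":0.5}]'

```text
t: 25.6
tcp_pos: [0.6098, -0.1397, 0.0842]
tool_rot: [0.0, 0.636, 0.772, -0.0]
wrist_force: [0.4, 1.5, 2.9]
grip_width: 0.13
```

```bash
python3 -c "
from h import *
o=arm.get_obs();print(o['tcp_pos'],o['grip_width']*87,o['wrist_torque']);to(o['tcp_pos'],.117-1.4+np.pi)"
```

```text
[ 0.60984874 -0.13970684  0.08415484] 11.280086233541278 [ 0.15820709 -0.39970962  0.17264818]
shift cm [0. 0. 0.] turn deg [-0.   0.  -5.5] t 25.6 F [0.4 1.5 2.9] j7 -0.02
```

Emit:
send_rows --series '[{"wx":0,"wy":0,"wz":3,"x":0,"y":0,"z":0.05,"fingers":0.5},{"wx":0,"wy":0,"wz":6,"x":0,"y":0,"z":0.05,"fingers":0.5},{"wx":0,"wy":0,"wz":6,"x":0,"y":0,"z":0.05,"fingers":0.5}]'

```text
t: 25.9
tcp_pos: [0.6099, -0.1397, 0.0842]
tool_rot: [0.001, 0.674, 0.739, -0.001]
wrist_force: [0.8, -0.4, 3.1]
grip_width: 0.137
```

```bash
python3 -c "
from h import *
o=arm.get_obs();print(o['tcp_pos'],o['grip_width']*87,o['wrist_torque']);to(o['tcp_pos'],.117-1.4+np.pi)"
```

```text
[ 0.60994092 -0.13973528  0.08419554] 11.895194864961569 [ 0.00551233 -0.32501457  1.26397179]
shift cm [0. 0. 0.] turn deg [ -0.    0.1 -11.2] t 25.9 F [ 0.8 -0.4  3.1] j7 -0.11
```

Emit:
send_rows --series '[{"wx":0,"wy":0,"wz":-3,"x":0,"y":0,"z":0,"fingers":0.5},{"wx":0,"wy":0,"wz":-3,"x":0,"y":0,"z":0,"fingers":2},{"wx":0,"wy":0,"wz":-3,"x":0,"y":0,"z":0,"fingers":4},{"wx":0,"wy":0,"wz":-3,"x":0,"y":0,"z":0,"fingers":4},{"wx":0,"wy":0,"wz":-3,"x":0,"y":0,"z":0,"fingers":4},{"wx":0,"wy":0,"wz":-3,"x":0,"y":0,"z":-1,"fingers":4},{"wx":0,"wy":0,"wz":-3,"x":0,"y":0,"z":-4,"fingers":4},{"wx":0,"wy":0,"wz":-3,"x":0,"y":0,"z":-8,"fingers":4}]' --force 20

```text
t: 26.7
tcp_pos: [0.6085, -0.1395, 0.1638]
tool_rot: [-0.001, 0.654, 0.756, -0.002]
wrist_force: [0.1, -0.8, -0.1]
grip_width: 0.457
```

```bash
python3 -c "
from h import *
rel();print(arm.get_obs()['wrist_torque']);to((.40,-.20,.25),1.7)"
```

```text
rel mm [ -44.7 -319.8] z 0.1638 yaw 1.7155 F [ 0.1 -0.8 -0.1] t 26.7
[-0.0246034  -0.20189798 -0.0187155 ]
shift cm [ -2.99 -21.54  -8.52] turn deg [-0.2  0.   0.9] t 26.7 F [ 0.1 -0.8 -0.1] j7 -0.01
```

Emit:
send_rows --series '[{"wx":0,"wy":0,"wz":0,"x":0,"y":0,"z":-5,"fingers":4},{"wx":0,"wy":0,"wz":0,"x":0,"y":-4,"z":-9,"fingers":4},{"wx":0,"wy":0,"wz":0,"x":-2,"y":-9,"z":-10,"fingers":4},{"wx":0,"wy":0,"wz":0,"x":-5,"y":-13,"z":-10,"fingers":4},{"wx":0,"wy":0,"wz":0,"x":-9,"y":-16,"z":-10,"fingers":4},{"wx":0,"wy":0,"wz":0,"x":-13,"y":-18,"z":-10,"fingers":4},{"wx":0,"wy":0,"wz":0,"x":-16,"y":-18,"z":-10,"fingers":4},{"wx":0,"wy":0,"wz":0,"x":-16,"y":-18,"z":-10,"fingers":4}]'

```text
t: 27.5
tcp_pos: [0.4519, -0.3296, 0.2651]
tool_rot: [-0.0, 0.658, 0.753, -0.003]
wrist_force: [0.3, 1.0, -1.1]
grip_width: 0.455
```

```bash
python3 -c "
from h import *
import cv2
rel()
f=lambda i,k:cv2.resize(i,None,fx=k,fy=k,interpolation=cv2.INTER_CUBIC)
cv2.imwrite('pics/t5.png',f(arm.get_image('top')['img'][:,:,::-1][140:265,225:405],4.4))
cv2.imwrite('pics/s5.png',f(arm.get_image('scene')['img'][:,:,::-1][140:300,200:430],3.4))"
```

```text
rel mm [-222.2 -490.5] z 0.2651 yaw 1.7061 F [ 0.3  1.  -1.1] t 27.5
```

View pics/t5.png

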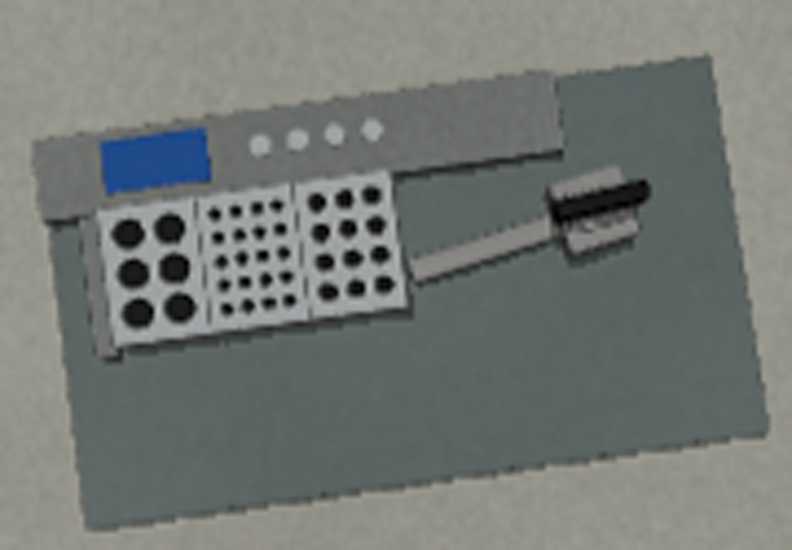

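View pics/s5.png

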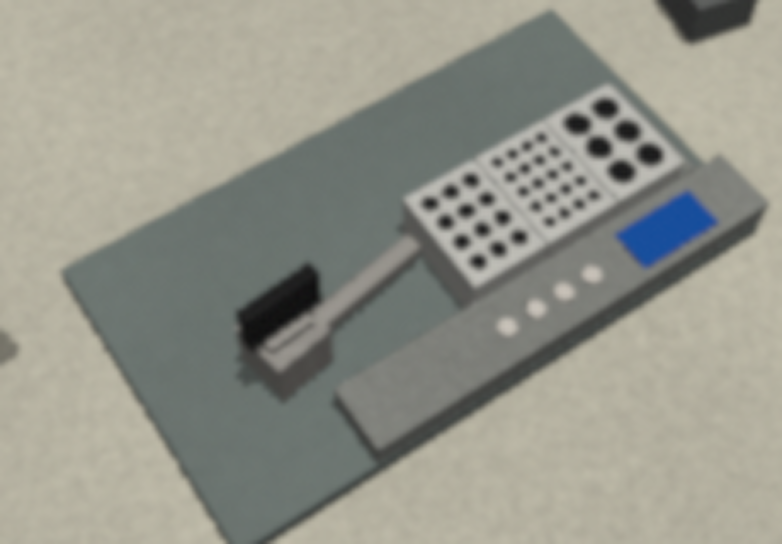

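```bash
python3 - <<'E'
from h import *
d=cam()
q,e=fit([(-125,8,46),(-125,-8,46),(-23,-8,46),(-23,8,46)],c1([(417,284),(411,262),(550,220),(556,241)]),d,[.6087,-.14,-1.28]);print("head",q,e,"rel deck",q[2]-.117)
def c(z): return proj(np.array([[.6092,-.1399,z]]),d)[0]
print("plate top centre expected c1 px:",[((c(z)-[225,140]+.5)*4.4).round(1) for z in (.12,.13)])
E
```

```text
head [ 0.60772393 -0.13913657 -1.27935782] 3.8236147485392493 rel deck -1.3963578229496978
plate top centre expected c1 px: [array([604. , 198.7]), array([605.7, 196.5])]
```

```bash
python3 -c "
from workcell import arm
print(arm.finish_job())"
```

```text
the job is handed in; nothing more can be done
None
```

The job is done and handed in at about 27.5 s of the 72 s allowed. No verdict was reported.

**Row:** I pushed each block to the fence, with contact at the same point for all three (within 0.2 mm). I then pushed the row against the end stop, which held firm at about 15 N. In the last pictures the row is straight and tight, flush with the fence and up against the stop.

**Key:** The key took several search sweeps to find the keyway. It then went down 34 mm and rested on its collar at about 10 N. In the last picture its top sits about where a fully home key should be.

**Lock:** I turned it clockwise until it met a hard stop, where the wrist torque rose to 1.26 N m. The head measures about 1.396 rad from the deck's yaw (stop at 1.4), and the tongue lies across the free end of the row. The gripper is clear of everything. The bottle, beaker and tip box were not touched on purpose. I did not check their positions in a final picture.

**Checks that disagreed:**
- **Row against the stop:** it stopped 1.5 mm short of where my first fit of the deck put it. A fit of the finished row matched the contact points to about 0.2 mm, so I put this down to the deck fit. I saw no gap at the stop.
- **Turn past the stop:** the gripper turned about 11° past the nominal angle at the stop. I attribute this to play in the keyway and twist in the grip.
- **Head-angle fit:** its pixel residual was large (3.8 px), probably because I swapped the corner order. I trust only its angle.

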